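# Load the revolving spice rack and click it on

### The arm

A 6-joint arm with a two-finger parallel gripper is mounted at the origin on a cart in front of the work surface, level with it; the furniture and walls round the work are solid. World frame = base frame: x ahead of the robot, y to its left, z up, the work surface at z = 0. Lengths are in m, angles in rad, forces in N, time in s.
With the tool pointing down it reaches from about 0.225 to 0.875 m from the base axis. Payload 3.4 kg.
Tool frame: the origin (TCP) lies at the very end of the fingers, on their centre line; the grasp point (between the pads) lies 19 mm behind it; z points along the fingers, y is the line along which they close (so a half turn about z gives the same grasp; the last joint's range is limited). The gripper opens to 85 mm and grips with 20 to 120 N. Pads are 22 mm wide; open, the fingers measure 114 mm over their backs; the gripper's body (76 mm by 85 mm) begins 54 mm behind the grasp point. The pads swing forward as they close: fully open they stand 13 mm farther back than shut.
Start: joints at [-1.394, 0.276, 1.505, -0, 1.361, -0.121], TCP at [0.169, -0.55, 0.195] pointing down, gripper open.
Joint ranges: [-2.89, 2.89], [-0.75, 2.08], [0.22, 2.7], [-1.18, 4.32], [0.11, 2.71], [-2.7, 2.7]. Speed limits (rad/s): [2.57, 2.57, 3.14, 3.14, 3.14, 3.14].

### API

Orientations are given as a unit quaternion [w, x, y, z].
In Python, from rig import readout, vision, manip gives the robot as it stands.
- The arm moves only by the shell command python3 -m handwheel 'ROWS' [FORCE]. ROWS is JSON, a list of rows, each a list of 3 entries, a list of its own where there are three numbers: the shift along the tool's x, y, z in mm, then the turn, a rotation vector about the tool's x, y, z in units of 6 degrees (1.0 is 6 degrees), then the closure, from -1 (fully open) to 1 (shut), so that 0 is half open. A call has 1 to 20 rows; each row shifts and turns the commanded pose from where the row before left it, along the tool's axes as they then stand; what a row does not reach is not made up. A row lasts 1/8 s, in which the tool goes at most 62.5 mm and 10.7 degrees, less where a joint would pass 70% of its speed; a pose out of reach is approached as far as the arm can. A call is refused whole if a number of a shift passes 62.5 or a number of a turn 1, either way. A call with a gripper value outside its range is refused whole. The fingers move at their own pace and stop on an object; FORCE is the grip in N (left out, the last holds). Time passes only in rows, so rows that do not move let the fingers close. It gives the time, the measured TCP pose, the force, the opening and the grip force at its end, in the units of the state.
- readout.get_state(): the state, without advancing time (a new reading comes with each control period).
- vision.get_image(name): name is "side" or "top" or "wrist"; returns the picture (420x560x3 uint8, blue, green, red); there is no depth.
- vision.camera_params(name): a dict with "intrinsics" (3x3 intrinsics, pixels), "rvec" (rotation vector, rad) and "tvec" (3), from world to camera coordinates, as OpenCV has them; the wrist camera has in their place "hand_eye" (4x4, takes a point from camera to tool coordinates, whose origin is the TCP and whose axes are the flange's). Camera axes: x right, y down, z forward; pixel columns grow to the right and rows downward; lengths in m; the calibration is good to about 2 mm. The wrist camera is an equidistant fisheye: a pixel r from the principal point sees the ray r / f radians off the axis. A picture is of the moment at which its call begins: read the wrist's pose just before it. camera_params takes no time and is no camera call.
- manip.sign_off(): hands the job in; it is judged then, once.
The state is a dict: "clock": time; "qpos": joint angles; "qd": joint speeds; "effort": joint torques, N m; "position": TCP position; "ee_rot": TCP orientation; "contact_force": force on the tool from outside, world axes, zero at the start; "moment": the same for the moment, N m; "width": finger opening in m; "gripper_force": force on a finger pad.
Only numpy, scipy, OpenCV 4.12 (cv2) and the standard library are available. Lean on these libraries where they do the work, as an engineer would, in place of code of your own. Each camera call takes 0.05 s, during which the arm holds its last target. There are 200 camera calls.

### The job

Put the spice jar that stands alone at the front of the worktop upright into the empty cup of the revolving spice rack and press it down past the spring clip until it is firmly home, feeling for about 20 N (two kilos) of push at the bottom and never as much as three kilos, and see that it still rests on the cup's floor once released. Then, with the upright pin on the rim, turn the rack clockwise (seen from above) by exactly one click, so that it rests in the next notch, and let go. Push the pin gently, do not turn the rack by its jars, and leave the other jars where they are.

Things in the scene. Friction and masses are not known exactly. Their poses are not given: they have to be found in the camera images.
- jar_center (a point): centre (half-way up, 53 mm above its foot) of the spice jar to load, which stands alone on the front half of the worktop (others are in the rack or in a row at the back wall): a clear round jar 106 mm tall, body 44 mm in diameter, green cap 45 mm in diameter over the top 20 mm; 0.11 kg. z is the jar's axis. It stands left or right of the rack; behind the left place is a tall coffee maker.
- rack: revolving spice rack, its round black foot fixed: a wooden disc (276 mm across, top 24 mm above the worktop) turns on it with six white cups on an 80 mm radius, 60 degrees apart; five hold jars, tops 136 mm above the worktop. Origin on the rotation axis at worktop level. At turntable 0 the empty cup lies along the rack's -x axis. The hub in the middle is low (40 mm).
- pocket (a point): centre of the empty cup at the level of the disc's top (24 mm above the worktop); its x axis points to the rack's rotation axis, z up; it turns with the rack. The cup is 45 mm high, 47 mm in inner diameter, flared to 52 mm at the mouth.
- cup_mouth (a point): centre of the cup's mouth. A sprung wire clip on its inner side (towards the axis) presses the jar with 6 to 9 N, so it sticks part-way: 2 to 10 N slide it on down, and a gripper that opens on it can lift it again by some mm. The floor is a black pad on a damped spring (10 N/mm), unloaded 6 to 16 mm above the disc, different each time and not measured; home is felt as the push rising steeply.
- turntable (a joint): angle of the turntable, rad, growing clockwise seen from above; it rests in notches at 0, 1.047 (60 degrees), 2.094 and so on, and starts in the notch at 0. Up to about 30 degrees it springs back; beyond that it snaps into the next notch by itself. The detent takes up to about 9 N at the pin, most at the start.
- pin (a point): point on the axis of the upright steel pin on the disc's rim, 124 mm above the worktop. The pin is 12 mm in diameter, with a 17 mm round wooden knob on top (up to 153 mm above the worktop), 125 mm from the rack's axis. It turns with the rack and stands 30 degrees anticlockwise (seen from above) of the empty cup.
- mustard: a bystander: a short jar with green lid, 68 mm in diameter, 84 mm tall, loose, origin under its centre; it stands on the other side of the rack from the spice jar
- honey: a bystander: a glass jar with grey lid, 71 mm in diameter, 110 mm tall, loose, at the left, origin under its centre
Mind the look-alikes: they are no part of the job. What is shaped like the part that bears jar_center but blue or orange is not meant.

How it is judged:
By the outcome, as a careful person would: the job done as asked, in the order asked, and still so for the second after the job is handed in, with the robot touching nothing.
It also fails if it takes over 67 s, if anything falls off the work surface, if the arm or the gripper's body presses on something with over 40 N, if the wrist force passes 120 N, or if a joint passes its speed limit or range.

## Working session

There is one attempt and no reset: what is moved stays moved. The work goes in short steps, Python scripts to look and compute and a shell command to move; the robot and the scene stay as the last step left them, time stands still between calls to the robot, and variables do not carry over. Pictures are saved under pics/ and viewed, at most 10 in all, crops included, and the job is handed in when it is done.

```bash
ls; mkdir -p pics; python3 - <<'E'
from rig import readout, vision
import cv2
s=readout.get_state();print(s)
for n in("top","side"):
    cv2.imwrite(f"pics/{n}0.png",vision.get_image(n));print(n,vision.camera_params(n))
print(vision.camera_params("wrist"))
E
```

```text
pics
{'clock': 0.0, 'qpos': array([-1.39401736e+00,  2.76606088e-01,  1.50617801e+00,  2.13593346e-05,
        1.36065065e+00, -1.20997515e-01]), 'qd': array([ 1.40676063e-04, -5.17928403e-05,  5.03739705e-04, -4.16605087e-04,
        9.33774838e-04, -1.18483043e-03]), 'effort': array([-4.75292381e-04, -4.16780198e+01, -2.45808595e+01, -1.64362832e-04,
        1.13443795e-02,  1.35947062e-06]), 'position': array([ 0.16860071, -0.54910115,  0.19441554]), 'ee_rot': array([-9.20984440e-04,  9.88936519e-01,  1.48336488e-01, -1.52468592e-05]), 'contact_force': array([-0.37564438,  0.32902146,  1.42838094]), 'moment': array([0.01214885, 0.03848517, 0.04845005]), 'gripper_force': 0.0, 'width': 0.08540886147535674}
top {'intrinsics': array([[484.56154012,   0.        , 279.67401494],
       [  0.        , 484.56154012, 205.87317526],
       [  0.        ,   0.        ,   1.        ]]), 'rvec': array([ 1.8918733 , -1.73036028,  0.59283156]), 'tvec': array([-0.05080717,  0.46498893,  1.22660839])}
side {'intrinsics': array([[425.59843318,   0.        , 279.57851658],
       [  0.        , 425.59843318, 208.87154778],
       [  0.        ,   0.        ,   1.        ]]), 'rvec': array([-0.00427312, -2.79167404,  1.42145393]), 'tvec': array([0.49654127, 0.08452757, 1.41565693])}
{'intrinsics': array([[325.1922621 ,   0.        , 279.89488985],
       [  0.        , 325.1922621 , 210.64447236],
       [  0.        ,   0.        ,   1.        ]]), 'hand_eye': array([[ 9.37161796e-05, -9.62661300e-01, -2.70708723e-01,
         6.76472857e-02],
       [ 9.99999970e-01,  1.51210312e-04, -1.91527401e-04,
         1.04654022e-03],
       [ 2.25309967e-04, -2.70708697e-01,  9.62661285e-01,
        -1.79572110e-01],
       [ 0.00000000e+00,  0.00000000e+00,  0.00000000e+00,
         1.00000000e+00]])}
```

View pics/top0.png

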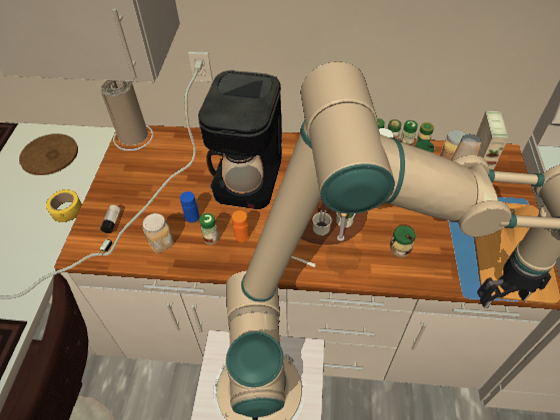

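View pics/side0.png

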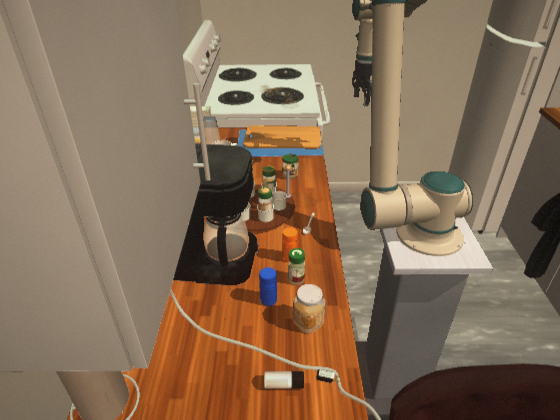

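The top view shows the green-capped jar at (208,219), with blue (190,207) and orange (240,226) look-alikes beside it. The empty cup is near (321,224), the pin near (344,215) and mustard at (403,240). In the side view the jar's cap is at (297,256). The arm hides most of the rack.

```bash
cat > h.py <<'E'
import numpy as np, cv2
from scipy.spatial.transform import Rotation as R
from rig import readout, vision
def bp(n,uv,z):
    c=vision.camera_params(n);M=R.from_rotvec(c["rvec"]).as_matrix();t=c["tvec"]
    C=-M.T@t; d=M.T@np.linalg.inv(c["intrinsics"])@[*uv,1]
    return C+d*(z-C[2])/d[2]
def proj(n,p):
    c=vision.camera_params(n)
    return cv2.projectPoints(np.array(p,float).reshape(-1,3),c["rvec"],c["tvec"],c["intrinsics"],None)[0].reshape(-1,2)
def Rt(s): q=s["ee_rot"]; return R.from_quat([*q[1:],q[0]]).as_matrix()
def wproj(p,s):
    c=vision.camera_params("wrist");H=c["hand_eye"];K=c["intrinsics"]
    P=(np.array(p,float).reshape(-1,3)-s["position"])@Rt(s)
    P=(P-H[:3,3])@H[:3,:3]
    r=np.hypot(P[:,0],P[:,1]);th=np.arctan2(r,P[:,2])
    return K[:2,2]+K[0,0]*(th/r)[:,None]*P[:,:2]
def wbp(uv,z,s):
    c=vision.camera_params("wrist");H=c["hand_eye"];K=c["intrinsics"]
    d=(np.array(uv)-K[:2,2])/K[0,0];th=np.linalg.norm(d)
    v=np.r_[np.sin(th)*d/th,np.cos(th)]
    v=Rt(s)@H[:3,:3]@v;C=Rt(s)@H[:3,3]+s["position"]
    return C+v*(z-C[2])/v[2]
E
python3 - <<'E'
from h import *
np.set_printoptions(precision=3,suppress=True)
for n,u,z in[("top",(208,219),.106),("side",(297,252),.106),("top",(188,196),.106),("top",(240,214),.106),("top",(321,217),.069),("top",(346,212),.153),("side",(289,167),.153),("top",(157,222),.11),("top",(403,234),.084),("side",(290,158),.084)]:print(n,u,bp(n,u,z))
s=readout.get_state();print(Rt(s))
a=vision.get_image("top")[110:300,150:460];cv2.imwrite("pics/c1.png",cv2.resize(a,None,fx=2.5,fy=2.5,interpolation=2))
E
```

```text
top (208, 219) [0.447 0.204 0.106]
side (297, 252) [0.446 0.203 0.106]
top (188, 196) [0.53  0.282 0.106]
top (240, 214) [0.473 0.111 0.106]
top (321, 217) [ 0.511 -0.13   0.069]
top (346, 212) [ 0.469 -0.199  0.153]
side (289, 167) [ 0.463 -0.186  0.153]
top (157, 222) [0.421 0.351 0.11 ]
top (403, 234) [ 0.456 -0.372  0.084]
side (290, 158) [ 0.455 -0.373  0.084]
[[ 0.956  0.293 -0.   ]
 [ 0.293 -0.956  0.002]
 [ 0.    -0.002 -1.   ]]
```

View pics/c1.png

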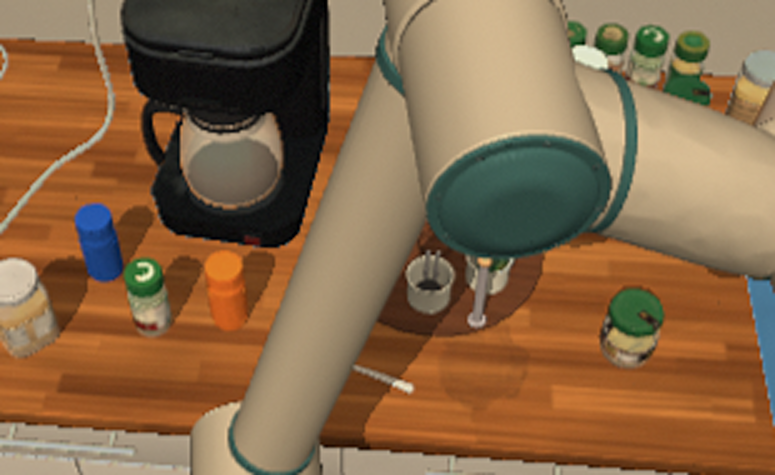

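The crop shows the cup at (430,285), wire clip on its far side, the pin with knob at (484,262) and its foot at (478,322). Both cameras put the jar at (0.447, 0.204). The cup is near (0.51,-0.13). I turn so the fingers close along the arm's radial line, raise the tool, then go above the jar.

```bash
python3 -m handwheel '[[[0,0,-4],[0,0,-1],-1],[[0,0,-4],[0,0,-1],-1],[[0,0,-4],[0,0,-1],-1],[[0,0,-4],[0,0,-1],-1],[[0,0,-4],[0,0,-1],-1],[[0,0,-4],[0,0,-1],-1],[[0,0,-4],[0,0,-1],-1],[[0,0,-4],[0,0,-1],-1],[[0,0,-4],[0,0,-1],-1],[[0,0,-4],[0,0,-1],-1],[[0,0,-4],[0,0,-1],-1],[[0,0,-4],[0,0,-1],-1],[[0,0,-4],[0,0,-1],-1],[[0,0,-4],[0,0,-1],-1],[[0,0,-4],[0,0,-1],-1],[[0,0,0],[0,0,-1],-1]]'
python3 -m handwheel '[[[20,19,0],[0,0,0],-1],[[45,42,0],[0,0,0],-1],[[45,42,0],[0,0,0],-1],[[45,42,0],[0,0,0],-1],[[45,42,0],[0,0,0],-1],[[45,42,0],[0,0,0],-1],[[45,42,0],[0,0,0],-1],[[45,42,0],[0,0,0],-1],[[45,42,0],[0,0,0],-1],[[45,42,0],[0,0,0],-1],[[45,42,0],[0,0,0],-1],[[45,42,0],[0,0,0],-1],[[45,42,0],[0,0,0],-1],[[20,19,0],[0,0,0],-1],[[0,0,0],[0,0,0],-1],[[0,0,0],[0,0,0],-1],[[0,0,0],[0,0,0],-1]]'
python3 - <<'E'
from h import *
np.set_printoptions(precision=4,suppress=True)
s=readout.get_state();cv2.imwrite("pics/w1.png",vision.get_image("wrist"));cv2.imwrite("pics/top1.png",vision.get_image("top"))
M=Rt(s);print(s["position"],s["qpos"]);print(M)
print("to jar, tool mm",1000*M.T@(np.array([.447,.2035,.106])-s["position"]))
print(wproj([[.447,.2035,.106],[.511,-.13,.069],[.469,-.185,.153]],s))
E
```

```text
clock: 2.15
position: [0.1687, -0.5497, 0.2553]
ee_rot: [0.0, 0.55, 0.835, -0.0]
contact_force: [0.4, 0.3, -0.7]
width: 0.0854
gripper_force: 0.0
clock: 4.28
position: [0.4398, 0.1951, 0.2554]
ee_rot: [0.0, 0.552, 0.834, -0.0]
contact_force: [0.8, 0.1, -0.1]
width: 0.0855
gripper_force: 0.0
[0.4398 0.1951 0.2554] [ 0.2732  0.1027  1.5807 -0.0005  1.4584 -0.1278]
[[-0.3904  0.9207 -0.0001]
 [ 0.9207  0.3904 -0.0005]
 [-0.0004 -0.0003 -1.    ]]
to jar, tool mm [  4.9943   9.9526 149.3527]
[[290.5971 182.8222]
 [241.7552 388.5018]
 [198.2504 438.8386]]
```

View pics/w1.png

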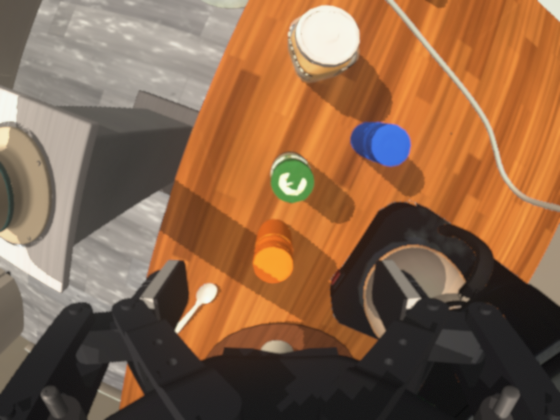

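The wrist view shows the green cap at (292,182); I predicted (290.6,182.8), so the position is confirmed. Next I descend, grip and view the rack from the top camera.

```bash
python3 -m handwheel '[[[5,10,0],[0,0,0],-1],[[0,0,30],[0,0,0],-1],[[0,0,40],[0,0,0],-1],[[0,0,40],[0,0,0],-1],[[0,0,30],[0,0,0],-1],[[0,0,25],[0,0,0],-1],[[0,0,15],[0,0,0],-1],[[0,0,7],[0,0,0],-1],[[0,0,0],[0,0,0],-1],[[0,0,0],[0,0,0],1],[[0,0,0],[0,0,0],1],[[0,0,0],[0,0,0],1],[[0,0,0],[0,0,0],1],[[0,0,0],[0,0,0],1],[[0,0,0],[0,0,0],1],[[0,0,0],[0,0,0],1],[[0,0,0],[0,0,0],1]]' 60
python3 - <<'E'
from h import *
s=readout.get_state();print(s["position"],s["width"],s["contact_force"])
a=cv2.imread("pics/top1.png")[130:290,260:420];cv2.imwrite("pics/c2.png",cv2.resize(a,None,fx=3.75,fy=3.75,interpolation=2))
E
```

```text
clock: 6.5
position: [0.45, 0.2053, 0.0738]
ee_rot: [0.003, 0.551, 0.834, 0.003]
contact_force: [-5.9, -2.2, 32.3]
width: 0.0
gripper_force: 16.1
[0.45004016 0.20534905 0.07375747] 5.321055206547672e-06 [-5.86952684 -2.24325308 32.34692314]
```

View pics/c2.png

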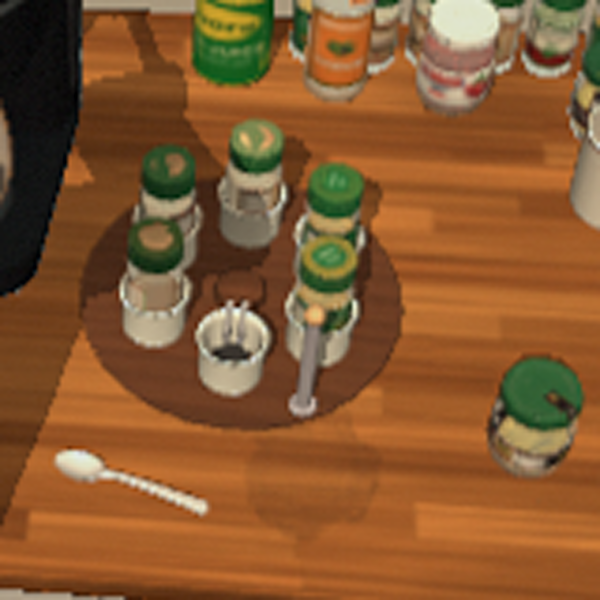

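The gripper is shut with 32 N upward on it, so the grasp went wrong and I look before moving. In this crop the rack shows clearly: cup mouth centre ≈ (234,340), pin knob (315,313), pin foot (302,405).

```bash
python3 - <<'E'
from h import *
w=vision.get_image("wrist");d=vision.get_image("side");t=vision.get_image("top")
cv2.imwrite("pics/m1.png",np.hstack([cv2.resize(w[60:420,80:480],(400,360)),cv2.resize(d[200:335,210:360],(400,360),interpolation=2)]))
cv2.imwrite("pics/t2.png",t)
E
```

```text
(no output)
```

View pics/m1.png

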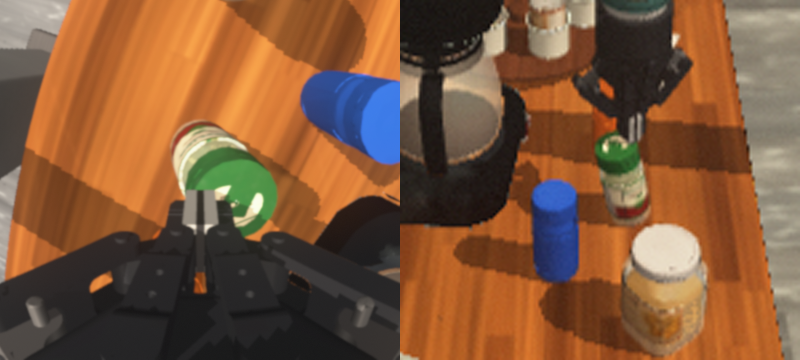

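The jar now leans: its foot is where it was (side 298,281), but the cap is at (291,258), under the shut fingertips. I check numerically where the fingertips really are.

```bash
python3 - <<'E'
from h import *
np.set_printoptions(precision=1,suppress=True)
s=readout.get_state();p=s["position"];M=Rt(s)
print(M)
q=[p+M@np.array(v) for v in([0,0,0],[.011,0,0],[.011,0,-.02],[.011,0,-.04],[-.011,0,0])]
print("top",proj("top",q),"\nside",proj("side",q),"\nwrist",wproj(q,s))
w=vision.get_image("wrist")
t=cv2.imread("pics/t2.png")[185:265,170:250]; d=vision.get_image("side")[210:300,250:340]
cv2.imwrite("pics/m2.png",np.hstack([cv2.resize(t,(400,400),interpolation=2),cv2.resize(d,(400,400),interpolation=2)]))
E
```

```text
[[-0.4  0.9  0. ]
 [ 0.9  0.4  0. ]
 [-0.   0.  -1. ]]
top [[209.  224.6]
 [205.5 225.6]
 [204.5 221.6]
 [203.6 217.6]
 [212.6 223.7]] 
side [[295.6 261.2]
 [297.2 263.6]
 [297.4 258.4]
 [297.6 253. ]
 [294.  258.7]] 
wrist [[281.6 238.7]
 [281.6 220.9]
 [281.8 232.4]
 [282.  246.8]
 [281.5 255.8]]
```

View pics/m2.png

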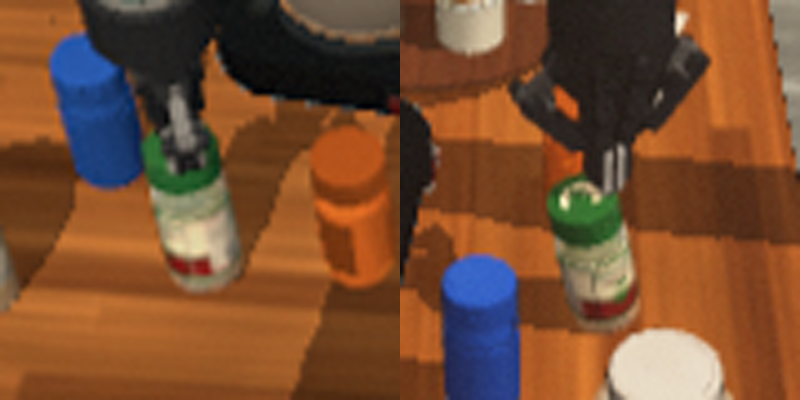

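Both cameras show the shut fingertips at about the jar's top height: top (207,218), side (298,253). So the fingers end about 37 mm short of the reported TCP, and I closed them on the cap from above. The jar leans only about 8° on its old foot, so I lift slowly to let it rock back.

```bash
python3 -m handwheel '[[[0,0,-3],[0,0,0],1],[[0,0,-3],[0,0,0],1],[[0,0,-3],[0,0,0],1],[[0,0,-3],[0,0,0],1],[[0,0,-3],[0,0,0],1],[[0,0,-4],[0,0,0],1],[[0,0,-5],[0,0,0],1],[[0,0,-10],[0,0,0],1],[[0,0,-20],[0,0,0],1],[[0,0,-30],[0,0,0],-1],[[0,0,-10],[0,0,0],-1],[[0,0,0],[0,0,0],-1],[[0,0,0],[0,0,0],-1],[[0,0,0],[0,0,0],-1]]' 
python3 - <<'E'
from h import *
s=readout.get_state();print(s["position"],s["width"],s["contact_force"])
w=vision.get_image("wrist");d=vision.get_image("side")
cv2.imwrite("pics/m3.png",np.hstack([w,cv2.resize(d[210:300,250:340],(240,420),interpolation=2)[:, :]]))
E
```

```text
clock: 8.5
position: [0.4467, 0.2045, 0.1612]
ee_rot: [-0.001, 0.552, 0.834, -0.001]
contact_force: [-0.6, 0.2, 0.2]
width: 0.0849
gripper_force: 0.0
[0.44671386 0.20452524 0.16122667] 0.08492659025534031 [-0.56066065  0.16748025  0.22340694]
```

View pics/m3.png

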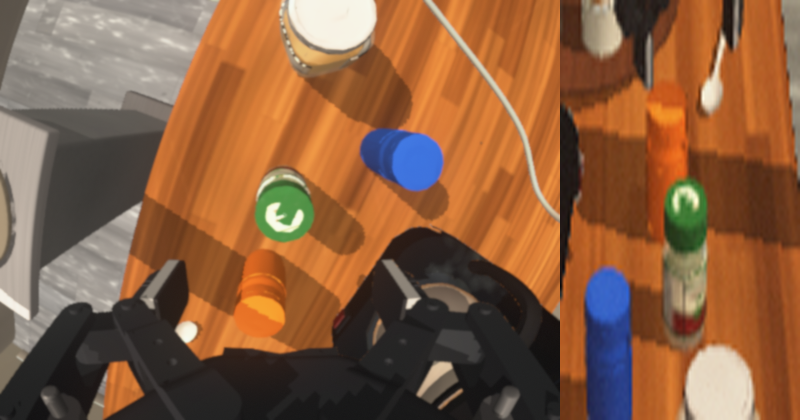

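The jar stands upright again, cap centre at about (284,212) in the wrist view. I now compute its position and fit the rack pose from the c2 crop: cup mouth (234,339), jar tops, knob and pin foot.

```bash
cat > rack.py <<'E'
from h import *
from scipy.optimize import least_squares
uv=np.array([(234,339),(157,238),(169,160),(256,138),(335,183),(328,257),(315,313),(302,407)])/3.75+[260,130]
def pts(v):
    x,y,f=v;P=[]
    # cups clockwise from above from the empty one: angle decreases
    for k in range(6):
        a=f-k*np.pi/3;P.append([x+.08*np.cos(a),y+.08*np.sin(a),.069 if k==0 else .136])
    a=f+np.pi/6
    for z in(.147,.024):P.append([x+.125*np.cos(a),y+.125*np.sin(a),z])
    return np.array(P)
r=least_squares(lambda v:(proj("top",pts(v))-uv).ravel(),[.589,-.148,2.92],loss="soft_l1")
E
python3 - <<'E'
from rack import *
np.set_printoptions(precision=4,suppress=True)
print(r.x,np.degrees(r.x[2]));print(proj("top",pts(r.x))-uv);print(pts(r.x)[[0,6]])
s=readout.get_state();w=vision.get_image("wrist")
h=cv2.cvtColor(w,cv2.COLOR_BGR2HSV);m=cv2.inRange(h,(45,90,40),(80,255,255))
n,l,st,c=cv2.connectedComponentsWithStats(m);k=1+np.argmax(st[1:,4]);print(st[k],c[k])
p=wbp((284.5,211.5),.106,s);print(p,1000*Rt(s).T@(p-s["position"]))
E
```

```text
[ 0.5794 -0.1391  3.0769] 176.2944144948692
[[-0.4148 -0.4749]
 [-0.3555 -0.2252]
 [-0.1684  1.1663]
 [ 0.1569  0.0773]
 [ 0.3354 -0.2136]
 [ 0.316  -0.1625]
 [ 0.0376  0.272 ]
 [ 0.0719 -0.0851]]
[[ 0.4995 -0.1339  0.069 ]
 [ 0.4673 -0.1944  0.147 ]]
[ 255  180   57   61 2066] [283.2914 208.304 ]
[0.4488 0.2064 0.106 ] [ 0.9172  2.4389 55.5259]
```

The rack fit is sub-pixel: axis (0.579,-0.139), cup (0.4995,-0.134). I regrasp with the TCP at z≈0.032.

```bash
python3 -m handwheel '[[[1,2,0],[0,0,0],-1],[[0,0,25],[0,0,0],-1],[[0,0,35],[0,0,0],-1],[[0,0,30],[0,0,0],-1],[[0,0,20],[0,0,0],-1],[[0,0,12],[0,0,0],-1],[[0,0,7],[0,0,0],-1],[[0,0,0],[0,0,0],-1],[[0,0,0],[0,0,0],0],[[0,0,0],[0,0,0],1],[[0,0,0],[0,0,0],1],[[0,0,0],[0,0,0],1],[[0,0,0],[0,0,0],1],[[0,0,0],[0,0,0],1],[[0,0,0],[0,0,0],1],[[0,0,0],[0,0,0],1]]' 60
```

```text
clock: 10.65
position: [0.4493, 0.2065, 0.0341]
ee_rot: [0.0, 0.551, 0.834, 0.0]
contact_force: [-1.0, -1.8, 6.1]
width: 0.044
gripper_force: 60.8
```

```bash
python3 -m handwheel '[[[0,0,-10],[0,0,0],1],[[0,0,-25],[0,0,0],1],[[0,0,-30],[0,0,0],1],[[0,0,-30],[0,0,0.5],1],[[0,0,-30],[0,0,1],1],[[0,0,-30],[0,0,1],1],[[0,0,-20],[0,0,1],1],[[0,0,0],[0,0,1],1],[[-16,4,0],[0,0,0],1],[[-40,9,0],[0,0,0],1],[[-40,9,0],[0,0,0],1],[[-40,9,0],[0,0,0],1],[[-40,9,0],[0,0,0],1],[[-40,9,0],[0,0,0],1],[[-40,9,0],[0,0,0],1],[[-40,9,0],[0,0,0],1],[[-30,6,0],[0,0,0],1],[[-10,1,0],[0,0,0],1],[[0,0,0],[0,0,0],1],[[0,0,0],[0,0,0],1]]' 60
python3 - <<'E'
from h import *
np.set_printoptions(precision=4,suppress=True)
s=readout.get_state();M=Rt(s);print(s["position"],s["width"],s["contact_force"],np.degrees(np.arctan2(M[1,1],M[0,1])),M[:,2])
print(1000*M.T@(np.array([.4995,-.1339,.21])-s["position"]))
t=vision.get_image("top");w=vision.get_image("wrist");d=vision.get_image("side")
cv2.imwrite("pics/w4.png",w)
np.save("t4.npy",t);np.save("d4.npy",d)
cv2.imwrite("pics/m4.png",np.hstack([w[60:420,80:480],np.vstack([cv2.resize(t[120:260,270:390],(309,360),interpolation=2)])]))
print(wproj([[.4995,-.1339,.069]],s),proj("top",s["position"]),proj("side",s["position"]))
E
```

```text
clock: 13.15
position: [0.4992, -0.1328, 0.2082]
ee_rot: [-0.0, 0.731, 0.683, 0.0]
contact_force: [-0.7, -0.6, -1.0]
width: 0.044
gripper_force: 61.1
[ 0.4992 -0.1328  0.2082] 0.04396610065568498 [-0.6968 -0.645  -1.0054] -3.8748079677251552 [-0.0005  0.0008 -1.    ]
[-1.0443  0.3879 -1.7786]
[[280.9011 190.3374]] [[324.0826 190.0876]] [[278.2716 160.7408]]
```

View pics/m4.png

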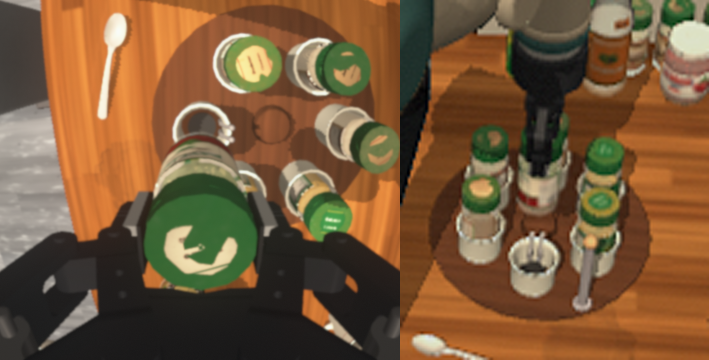

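The wrist crop shows the cup mouth ring at about (203,131), i.e. full-frame (283,191); I predicted (281,190). Its clip is on the right, towards the axis, and the jar hangs straight. I check the ring's centre by a circle fit before going down.

```bash
python3 - <<'E'
from h import *
np.set_printoptions(precision=4,suppress=True)
s=readout.get_state();w=cv2.imread("pics/w4.png")
g=cv2.cvtColor(w,cv2.COLOR_BGR2HSV).astype(int)
# outermost white pixel along rays from predicted centre
for z in(.069,):
    c0=np.array([.4995,-.1339]);Q=[]
    for a in np.radians(np.arange(0,360,8)):
        best=None
        for r in np.arange(.022,.036,.0005):
            p=[*(c0+r*np.array([np.cos(a),np.sin(a)])),z]
            u,v=wproj(p,s)[0].round().astype(int)
            if v>200: continue
            if g[v,u,2]>150 and g[v,u,1]<60: best=r
        if best: Q.append((*(c0+best*np.array([np.cos(a),np.sin(a)])),best,np.degrees(a)))
    Q=np.array(Q);print(Q[:,2:])
    from scipy.optimize import least_squares
    f=least_squares(lambda v:np.hypot(Q[:,0]-v[0],Q[:,1]-v[1])-v[2],[*c0,.028],loss="soft_l1",f_scale=.001);print(f.x)
E
```

```text
[[  0.033    0.    ]
 [  0.0305   8.    ]
 [  0.0295  16.    ]
 [  0.03    24.    ]
 [  0.029   32.    ]
 [  0.029   40.    ]
 [  0.029   48.    ]
 [  0.029   56.    ]
 [  0.029   64.    ]
 [  0.0285  72.    ]
 [  0.028   80.    ]
 [  0.029   88.    ]
 [  0.028   96.    ]
 [  0.028  104.    ]
 [  0.0275 112.    ]
 [  0.0275 120.    ]
 [  0.028  128.    ]
 [  0.027  136.    ]
 [  0.028  144.    ]
 [  0.027  152.    ]
 [  0.028  160.    ]
 [  0.028  168.    ]
 [  0.028  176.    ]
 [  0.028  184.    ]
 [  0.029  192.    ]
 [  0.026  200.    ]
 [  0.0305 336.    ]
 [  0.033  344.    ]
 [  0.031  352.    ]]
[ 0.5008 -0.1352  0.0294]
```

```bash
python3 -m handwheel '[[[-1.5,1,20],[0,0,0],1],[[0,0,35],[0,0,0],1],[[0,0,25],[0,0,0],1],[[0,0,15],[0,0,0],1],[[0,0,4],[0,0,0],1],[[0,0,0],[0,0,0],1],[[0,0,0],[0,0,0],1]]' 80
python3 -m handwheel '[[[0,0,3],[0,0,0],1],[[0,0,3],[0,0,0],1],[[0,0,3],[0,0,0],1],[[0,0,3],[0,0,0],1],[[0,0,0],[0,0,0],1]]'
```

```text
clock: 14.18
position: [0.5013, -0.1357, 0.1103]
ee_rot: [0.001, 0.731, 0.682, 0.0]
contact_force: [-0.2, 0.3, -0.8]
width: 0.0436
gripper_force: 81.3
clock: 14.8
position: [0.5003, -0.1353, 0.0969]
ee_rot: [-0.0, 0.731, 0.682, -0.0]
contact_force: [-0.5, -0.3, -0.3]
width: 0.0432
gripper_force: 81.3
```

```bash
python3 -m handwheel '[[[0,0,2],[0,0,0],1],[[0,0,2],[0,0,0],1],[[0,0,2],[0,0,0],1],[[0,0,2],[0,0,0],1],[[0,0,0],[0,0,0],1]]'
python3 -m handwheel '[[[0,0,2],[0,0,0],1],[[0,0,2],[0,0,0],1],[[0,0,2],[0,0,0],1],[[0,0,0],[0,0,0],1]]'

```

```text
clock: 15.42
position: [0.5009, -0.1352, 0.0895]
ee_rot: [0.0, 0.731, 0.682, 0.0]
contact_force: [1.2, 0.4, 0.2]
width: 0.0432
gripper_force: 81.8
clock: 15.92
position: [0.5009, -0.1351, 0.0841]
ee_rot: [0.0, 0.731, 0.682, 0.0]
contact_force: [0.4, 2.0, 5.8]
width: 0.0436
gripper_force: 82.2
```

```bash
for i in 1; do python3 -m handwheel '[[[0,0,1.5],[0,0,0],1],[[0,0,1.5],[0,0,0],1],[[0,0,0],[0,0,0],1]]'
python3 -m handwheel '[[[0,0,1.5],[0,0,0],1],[[0,0,1.5],[0,0,0],1],[[0,0,0],[0,0,0],1]]'; done
```

```text
clock: 16.3
position: [0.5009, -0.1351, 0.081]
ee_rot: [0.0, 0.731, 0.682, 0.001]
contact_force: [1.2, 2.7, 4.8]
width: 0.0432
gripper_force: 82.1
clock: 16.68
position: [0.501, -0.1351, 0.0778]
ee_rot: [0.0, 0.731, 0.682, 0.0]
contact_force: [0.9, 2.9, 5.0]
width: 0.0436
gripper_force: 82.2
```

```bash
python3 -m handwheel '[[[0.5,0,1],[0,0,0],1],[[0,0,1],[0,0,0],1],[[0,0,0],[0,0,0],1]]'
python3 -m handwheel '[[[0,0,1],[0,0,0],1],[[0,0,0],[0,0,0],1]]'; python3 -m handwheel '[[[0,0,1],[0,0,0],1],[[0,0,0],[0,0,0],1]]'
```

```text
clock: 17.05
position: [0.501, -0.1349, 0.0759]
ee_rot: [0.0, 0.731, 0.682, 0.0]
contact_force: [-0.2, 1.5, 6.1]
width: 0.0434
gripper_force: 82.3
clock: 17.3
position: [0.501, -0.1349, 0.0749]
ee_rot: [0.0, 0.731, 0.682, 0.0]
contact_force: [0.0, 2.0, 6.3]
width: 0.0433
gripper_force: 82.3
clock: 17.55
position: [0.501, -0.1349, 0.0739]
ee_rot: [0.0, 0.731, 0.682, 0.0]
contact_force: [0.4, 2.0, 6.6]
width: 0.0435
gripper_force: 82.3
```

```bash
python3 -m handwheel '[[[0,0,0.7],[0,0,0],1],[[0,0,0],[0,0,0],1]]'
```

```text
clock: 17.8
position: [0.501, -0.1349, 0.0733]
ee_rot: [0.0, 0.731, 0.682, 0.0]
contact_force: [0.4, 2.8, 6.7]
width: 0.0434
gripper_force: 82.3
```

```bash
M='python3 -m handwheel'; python3 -m handwheel '[[[0.2,0,1],[0,0,0],1],[[0,0,0],[0,0,0],1]]' | grep -E "pos|cont"; python3 -m handwheel '[[[0,0,1],[0,0,0],1],[[0,0,0],[0,0,0],1]]'| grep -E "pos|cont"
```

```text
position: [0.501, -0.1348, 0.0726]
contact_force: [-0.2, 1.5, 8.5]
position: [0.501, -0.1349, 0.0722]
contact_force: [-1.1, 2.2, 12.2]
```

```bash
python3 -m handwheel '[[[0,0,1],[0,0,0],1],[[0,0,0],[0,0,0],1]]' | grep -E "pos|cont"
```

```text
position: [0.501, -0.1349, 0.0718]
contact_force: [-2.7, 2.7, 16.4]
```

```bash
python3 -m handwheel '[[[0,0,1],[0,0,0],1],[[0,0,0],[0,0,0],1],[[0,0,0],[0,0,0],1]]' | grep -E "pos|cont"
```

```text
position: [0.501, -0.1349, 0.0713]
contact_force: [-2.7, 2.3, 19.8]
```

Home is felt: the push rose from 6.7 N to 20 N over about 2 mm of travel, with the jar's foot near z=0.038. I open gently, rise clear, shut the fingers and re-press from above, since opening may have lifted the jar.

```bash
python3 -m handwheel '[[[0,0,0],[0,0,0],0.0],[[0,0,0],[0,0,0],-0.2],[[0,0,0],[0,0,0],-0.3],[[0,0,0],[0,0,0],-0.4],[[0,0,0],[0,0,0],-0.4]]' 20
python3 -m handwheel '[[[0,0,-10],[0,0,0],-0.4],[[0,0,-25],[0,0,0],-0.4],[[0,0,-25],[0,0,0],-0.4],[[0,0,-10],[0,0,0],-0.4],[[0,0,0],[0,0,0],1],[[0,0,0],[0,0,0],1],[[0,0,0],[0,0,0],1],[[0,0,0],[0,0,0],1],[[0,0,0],[0,0,0],1]]' 20
python3 - <<'E'
from h import *
np.save("t5.npy",vision.get_image("top"))
w=vision.get_image("wrist");d=vision.get_image("side")
cv2.imwrite("pics/w5.png",w);cv2.imwrite("pics/d5.png",d)
E
```

```text
clock: 19.55
position: [0.5003, -0.1347, 0.0681]
ee_rot: [-0.0, 0.731, 0.682, -0.0]
contact_force: [-0.8, 0.6, -1.0]
width: 0.06
gripper_force: 0.0
clock: 20.68
position: [0.5004, -0.1347, 0.1383]
ee_rot: [-0.0, 0.731, 0.682, -0.0]
contact_force: [0.1, -0.2, 0.4]
width: 0.0004
gripper_force: 0.0
```

```bash
python3 -m handwheel '[[[0,0,8],[0,0,0],1],[[0,0,5],[0,0,0],1],[[0,0,2],[0,0,0],1],[[0,0,2],[0,0,0],1],[[0,0,0],[0,0,0],1]]' | grep -E "pos|cont"; python3 -m handwheel '[[[0,0,1],[0,0,0],1],[[0,0,1],[0,0,0],1],[[0,0,0],[0,0,0],1]]' | grep -E "pos|cont"
```

```text
position: [0.5006, -0.1347, 0.1215]
contact_force: [-0.0, -0.2, 0.5]
position: [0.5005, -0.1347, 0.1196]
contact_force: [-0.5, 0.2, -0.1]
```

```bash
python3 -m handwheel '[[[0,0,1],[0,0,0],1],[[0,0,1],[0,0,0],1],[[0,0,0],[0,0,0],1]]' | grep -E "pos|cont"; python3 -m handwheel '[[[0,0,1],[0,0,0],1],[[0,0,1],[0,0,0],1],[[0,0,0],[0,0,0],1]]' | grep -E "pos|cont"
```

```text
position: [0.5005, -0.1347, 0.1175]
contact_force: [-0.4, -0.3, -0.1]
position: [0.5005, -0.1347, 0.1155]
contact_force: [-0.5, -0.1, 0.0]
```

```bash
python3 -m handwheel '[[[0,0,1],[0,0,0],1],[[0,0,1],[0,0,0],1],[[0,0,0],[0,0,0],1]]' | grep -E "pos|cont"; python3 -m handwheel '[[[0,0,1],[0,0,0],1],[[0,0,0],[0,0,0],1]]' | grep -E "pos|cont"
```

```text
position: [0.5005, -0.1347, 0.1135]
contact_force: [-0.1, 0.5, -0.2]
position: [0.5005, -0.1347, 0.1125]
contact_force: [0.4, 0.1, -0.2]
```

```bash
python3 -m handwheel '[[[0,0,1],[0,0,0],1],[[0,0,0],[0,0,0],1]]' | grep -E "pos|cont"; python3 -m handwheel '[[[0,0,1],[0,0,0],1],[[0,0,0],[0,0,0],1]]' | grep -E "pos|cont"
```

```text
position: [0.5005, -0.1347, 0.1115]
contact_force: [0.2, -0.5, 0.3]
position: [0.5005, -0.1347, 0.1105]
contact_force: [0.1, -0.6, -1.2]
```

```bash
python3 -m handwheel '[[[0,0,1],[0,0,0],1],[[0,0,0],[0,0,0],1]]' | grep -E "pos|cont"; python3 -m handwheel '[[[0,0,1],[0,0,0],1],[[0,0,0],[0,0,0],1]]' | grep -E "pos|cont"
```

```text
position: [0.5005, -0.1347, 0.1095]
contact_force: [-0.0, -0.6, 0.2]
position: [0.5005, -0.1347, 0.1085]
contact_force: [0.3, -0.2, 0.4]
```

```bash
python3 -m handwheel '[[[0,0,1],[0,0,0],1],[[0,0,0],[0,0,0],1]]' | grep -E "pos|cont"; python3 -m handwheel '[[[0,0,1],[0,0,0],1],[[0,0,0],[0,0,0],1]]' | grep -E "pos|cont"
```

```text
position: [0.5006, -0.1347, 0.1076]
contact_force: [-0.4, 0.1, 0.1]
position: [0.5009, -0.1348, 0.1074]
contact_force: [-0.6, 0.6, 4.7]
```

```bash
python3 -m handwheel '[[[0,0,1],[0,0,0],1],[[0,0,0],[0,0,0],1]]' | grep -E "pos|cont"; python3 -m handwheel '[[[0,0,1],[0,0,0],1],[[0,0,0],[0,0,0],1]]' | grep -E "pos|cont"
```

```text
position: [0.5014, -0.1349, 0.1073]
contact_force: [-1.4, 1.1, 9.2]
position: [0.5019, -0.1351, 0.1071]
contact_force: [-1.9, 1.1, 12.8]
```

```bash
python3 -m handwheel '[[[0,0,1],[0,0,0],1],[[0,0,0],[0,0,0],1]]' | grep -E "pos|cont"
```

```text
position: [0.5024, -0.1353, 0.1069]
contact_force: [-2.0, 1.5, 18.2]
```

```bash
python3 -m handwheel '[[[0,0,0.6],[0,0,0],1],[[0,0,0],[0,0,0],1],[[0,0,0],[0,0,0],1]]' | grep -E "pos|cont"; python3 -m handwheel '[[[0,0,-2],[0,0,0],1],[[0,0,-3],[0,0,0],1],[[0,0,-10],[0,0,0],1],[[0,0,-30],[0,0,0],1],[[0,0,-30],[0,0,0],1],[[0,0,0],[0,0,0],1],[[0,0,0],[0,0,0],1]]'
python3 - <<'E'
from rack import *
np.set_printoptions(precision=4,suppress=True)
cv2.imwrite("pics/top6.png",vision.get_image("top"));cv2.imwrite("pics/side6.png",vision.get_image("side"))
s=readout.get_state();M=Rt(s);x,y,f=r.x;f=r.x[2]
for d in(-12,0,20,35,45,60):
    a=f+np.pi/6-np.radians(d);b=.125*np.array([np.cos(a),np.sin(a)]);p=np.r_[[x,y]+b,.1];print(d,p,np.degrees(a)%360, 1000*M.T@(p-s["position"]))
E
```

```text
position: [0.5027, -0.1354, 0.1068]
contact_force: [-2.8, 1.6, 20.7]
clock: 26.7
position: [0.5, -0.1345, 0.1773]
ee_rot: [-0.001, 0.731, 0.682, -0.0]
contact_force: [0.4, -0.3, 0.1]
width: -0.0004
gripper_force: 0.0
-12 [ 0.4813 -0.2165  0.1   ] 218.2944144948692 [-83.301  -12.5174  76.6679]
0 [ 0.4673 -0.1944  0.1   ] 206.2944144948692 [-62.2225 -27.9635  76.7235]
20 [ 0.4551 -0.1528  0.1   ] 186.2944144948692 [-21.4895 -42.9774  76.7931]
35 [ 0.4558 -0.1201  0.1   ] 171.2944144948692 [ 11.1049 -44.5337  76.822 ]
45 [ 0.461 -0.099  0.1  ] 161.2944144948692 [ 32.5781 -40.8376  76.8291]
60 [ 0.4754 -0.0697  0.1   ] 146.2944144948692 [ 62.7764 -28.4731  76.8207]
```

Re-pressing with shut fingers also met the stiff floor at once (20.7 N over less than 1 mm), so the jar is home. Now I put the shut fingers behind the pin, on its anticlockwise side.

```bash
python3 -m handwheel '[[[-25,-8,0],[0,0,0],1],[[-40,-13,0],[0,0,0],1],[[-30,-10,0],[0,0,0],1],[[0,0,0],[0,0,0],1],[[0,0,20],[0,0,0],1],[[0,0,30],[0,0,0],1],[[0,0,28],[0,0,0],1],[[0,0,15],[0,0,0],1],[[0,0,0],[0,0,0],1]]'
python3 -m handwheel '[[[3,0,0],[0,0,0],1],[[3,0,0],[0,0,0],1],[[3,0,0],[0,0,0],1],[[3,0,0],[0,0,0],1],[[2,0,0],[0,0,0],1],[[0,0,0],[0,0,0],1]]'
```

```text
clock: 27.92
position: [0.4625, -0.2263, 0.0839]
ee_rot: [-0.001, 0.731, 0.683, -0.0]
contact_force: [0.1, 1.2, 0.9]
width: 0.0003
gripper_force: 0.0
clock: 28.68
position: [0.464, -0.2138, 0.0852]
ee_rot: [0.0, 0.731, 0.683, -0.0]
contact_force: [0.0, -2.2, 1.1]
width: 0.0001
gripper_force: 0.9
```

```bash
python3 -m handwheel '[[[3,-1.5,0],[0,0,0],1],[[3,-1.5,0],[0,0,0],1],[[3,-1.5,0],[0,0,0],1],[[3,-1.5,0],[0,0,0],1],[[3,-1.5,0],[0,0,0],1],[[0,0,0],[0,0,0],1]]'

```

```text
clock: 29.42
position: [0.4575, -0.2002, 0.0853]
ee_rot: [0.002, 0.731, 0.683, -0.001]
contact_force: [-1.8, -6.9, 0.9]
width: -0.0004
gripper_force: 3.3
```

```bash
python3 -m handwheel '[[[3,-1.2,0],[0,0,0],1],[[3,-1,0],[0,0,0],1],[[3,-1,0],[0,0,0],1],[[3,-0.8,0],[0,0,0],1],[[3,-0.8,0],[0,0,0],1],[[3,-0.8,0],[0,0,0],1],[[3,-0.6,0],[0,0,0],1],[[3,-0.5,0],[0,0,0],1],[[3,-0.5,0],[0,0,0],1],[[0,0,0],[0,0,0],1]]'

```

```text
clock: 30.68
position: [0.4512, -0.1704, 0.0847]
ee_rot: [-0.001, 0.731, 0.682, -0.001]
contact_force: [-1.7, -2.2, -0.7]
width: 0.0
gripper_force: 1.1
```

```bash
python3 -m handwheel '[[[3,-0.3,0],[0,0,0],1],[[3,-0.3,0],[0,0,0],1],[[3,-0.3,0],[0,0,0],1],[[3,0,0],[0,0,0],1],[[3,0,0],[0,0,0],1],[[3,0,0],[0,0,0],1],[[3,0,0],[0,0,0],1],[[0,0,0],[0,0,0],1]]'

```

```text
clock: 31.68
position: [0.4535, -0.1488, 0.0852]
ee_rot: [0.0, 0.731, 0.682, 0.001]
contact_force: [-0.4, 0.9, -0.2]
width: -0.0002
gripper_force: 0.0
```

```bash
python3 -m handwheel '[[[3,0,0],[0,0,0],1],[[3,0,0],[0,0,0],1],[[3,0,0],[0,0,0],1],[[0,0,0],[0,0,0],1],[[0,0,0],[0,0,0],1]]'
python3 -m handwheel '[[[-10,-8,0],[0,0,0],1],[[-5,-10,-20],[0,0,0],1],[[0,0,-40],[0,0,0],1],[[0,0,-40],[0,0,0],1],[[-40,0,0],[0,0,0],1],[[-50,0,0],[0,0,0],1],[[-50,0,0],[0,0,0],1],[[-50,0,0],[0,0,0],1],[[-50,0,0],[0,0,0],1],[[0,0,0],[0,0,0],1],[[0,0,0],[0,0,0],1]]'
python3 - <<'E'
from h import *
t=vision.get_image("top");d=vision.get_image("side")
cv2.imwrite("pics/m7.png",np.hstack([cv2.resize(t[130:270,255:395],(400,400),interpolation=2),cv2.resize(d[145:245,220:320],(400,400),interpolation=2)]))
from rack import r
x,y,f=r.x
a=f-np.pi/6;P=[[x+.125*np.cos(a),y+.125*np.sin(a),z] for z in(.147,.024)]
b=f-np.pi/3;P+=[[x+.08*np.cos(b),y+.08*np.sin(b),.145]]
print("expect crop",(proj("top",P)-[255,130])*400/140,(proj("side",P)-[220,145])*4+[400,0])
E
```

```text
clock: 32.3
position: [0.4532, -0.1402, 0.0849]
ee_rot: [-0.0, 0.731, 0.682, -0.0]
contact_force: [0.4, -0.7, -0.1]
width: -0.0
gripper_force: 0.0
clock: 33.67
position: [0.4171, -0.3932, 0.1845]
ee_rot: [-0.001, 0.731, 0.682, 0.0]
contact_force: [-1.0, 0.2, 1.2]
width: 0.0002
gripper_force: 0.0
expect crop [[130.86176551 225.10251313]
 [129.02708167 295.93405078]
 [133.0378324  175.10960662]] [[662.77947431 166.89091439]
 [662.87733884 287.17266654]
 [578.75660915 171.09863053]]
```

View pics/m7.png

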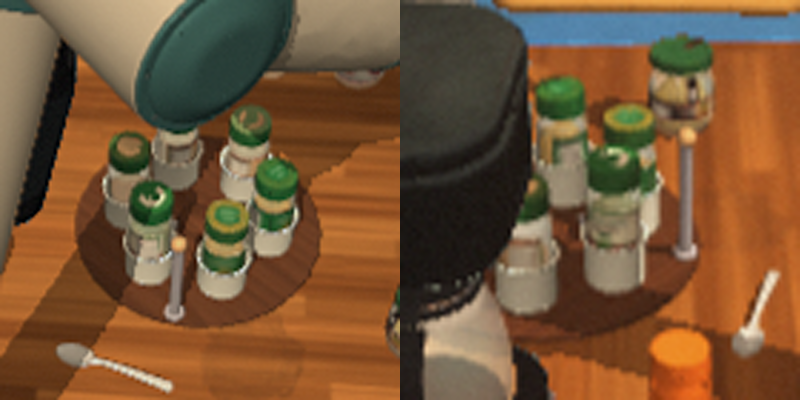

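The jar sits upright in its cup. The pin is at top crop (179,243), foot (174,314), not at the expected (131,225). I compute the turntable angle and check whether it is still moving.

```bash
cat > ang.py <<'E'
from h import *
from rack import r
x,y,f=r.x
def pin(deg,z):
    a=f+np.pi/6-np.radians(deg);return [x+.125*np.cos(a),y+.125*np.sin(a),z]
def prof(t,th):   # knob colour score along the candidate arc, in the two fixed views
    out=[]
    for d in th:
        u,v=proj("top",pin(d,.147))[0];out.append(cv2.getRectSubPix(t,(3,3),(float(u),float(v))).reshape(-1,3).mean(0))
    return np.array(out)
E
python3 - <<'E'
from ang import *
F=np.array([255+174*.35,130+314*.35]);K=np.array([255+179*.35,130+243*.35])
th=np.arange(-10,75,.5)
for n,P,z in(("foot",F,.024),("knob",K,.147)):
    e=[np.linalg.norm(proj("top",pin(d,z))[0]-P) for d in th];print(n,th[np.argmin(e)],min(e))
S=np.array([220+285/4,145+135/4]);e=[np.linalg.norm(proj("side",pin(d,.147))[0]-S) for d in th];print("side knob",th[np.argmin(e)],min(e))
t=vision.get_image("top");q=prof(t,np.arange(0,70,2))
# knob: bright orange wood: R high, B lower
print([(int(a),*c.astype(int)) for a,c in zip(np.arange(0,70,2),q)])
E
```

```text
foot 35.5 0.12982806558454402
knob 35.5 0.1467265858386959
side knob 36.0 0.07765246033790263
[(0, np.int64(117), np.int64(142), np.int64(154)), (2, np.int64(91), np.int64(111), np.int64(120)), (4, np.int64(89), np.int64(111), np.int64(120)), (6, np.int64(90), np.int64(124), np.int64(139)), (8, np.int64(78), np.int64(125), np.int64(145)), (10, np.int64(71), np.int64(123), np.int64(137)), (12, np.int64(72), np.int64(123), np.int64(131)), (14, np.int64(78), np.int64(130), np.int64(143)), (16, np.int64(84), np.int64(139), np.int64(160)), (18, np.int64(88), np.int64(145), np.int64(172)), (20, np.int64(90), np.int64(147), np.int64(178)), (22, np.int64(81), np.int64(131), np.int64(152)), (24, np.int64(76), np.int64(112), np.int64(117)), (26, np.int64(90), np.int64(115), np.int64(122)), (28, np.int64(60), np.int64(82), np.int64(111)), (30, np.int64(32), np.int64(56), np.int64(98)), (32, np.int64(53), np.int64(88), np.int64(133)), (34, np.int64(89), np.int64(144), np.int64(191)), (36, np.int64(110), np.int64(177), np.int64(223)), (38, np.int64(100), np.int64(156), np.int64(200)), (40, np.int64(80), np.int64(115), np.int64(139)), (42, np.int64(79), np.int64(106), np.int64(111)), (44, np.int64(95), np.int64(129), np.int64(132)), (46, np.int64(105), np.int64(140), np.int64(143)), (48, np.int64(103), np.int64(140), np.int64(143)), (50, np.int64(100), np.int64(139), np.int64(141)), (52, np.int64(102), np.int64(140), np.int64(141)), (54, np.int64(102), np.int64(140), np.int64(142)), (56, np.int64(103), np.int64(140), np.int64(144)), (58, np.int64(97), np.int64(132), np.int64(137)), (60, np.int64(91), np.int64(122), np.int64(127)), (62, np.int64(92), np.int64(116), np.int64(124)), (64, np.int64(89), np.int64(109), np.int64(117)), (66, np.int64(86), np.int64(104), np.int64(113)), (68, np.int64(85), np.int64(102), np.int64(111))]
```

The turntable rests at 35.5°, exactly where I left the pin, because friction holds it near the crest. I go back behind the pin and push it further.

```bash
python3 -m handwheel '[[[30,2,0],[0,0,0],1],[[50,4,0],[0,0,0],1],[[50,4,0],[0,0,0],1],[[50,4,0],[0,0,0],1],[[40,4,0],[0,0,0],1],[[20,0,0],[0,0,0],1],[[0,0,0],[0,0,0],1],[[0,0,20],[0,0,0],1],[[0,0,30],[0,0,0],1],[[0,0,30],[0,0,0],1],[[0,0,20],[0,0,0],1],[[0,0,0],[0,0,0],1]]'
python3 -m handwheel '[[[3,0.2,0],[0,0,0],1],[[3,0.2,0],[0,0,0],1],[[3,0.2,0],[0,0,0],1],[[3,0.3,0],[0,0,0],1],[[3,0.3,0],[0,0,0],1],[[3,0.3,0],[0,0,0],1],[[3,0.5,0],[0,0,0],1],[[0,0,0],[0,0,0],1]]'
python3 - <<'E'
from ang import *
t=vision.get_image("top");th=np.arange(20,70,2);q=prof(t,th);print(th[np.argmax(q[:,2]-q[:,0])],q[:,2]-q[:,0])
E
```

```text
clock: 35.33
position: [0.4511, -0.1556, 0.0838]
ee_rot: [-0.001, 0.731, 0.682, -0.001]
contact_force: [0.2, -0.6, 1.2]
width: -0.0002
gripper_force: 0.0
clock: 36.33
position: [0.4559, -0.1344, 0.085]
ee_rot: [-0.0, 0.731, 0.683, 0.0]
contact_force: [-0.0, 1.0, 0.1]
width: -0.0001
gripper_force: 0.0
40 [ 74.          79.88888889  44.66666667  10.77777778  14.66666667
  21.66666667  17.44444444  11.44444444  41.66666667  93.33333333
 111.88888889 104.88888889  64.33333333  38.44444444  38.
  39.          40.66666667  39.22222222  39.11111111  40.77777778
  42.22222222  40.88888889  41.11111111  43.55555556  44.66666667]
```

```bash
python3 -m handwheel '[[[3,0.5,0],[0,0,0],1],[[3,0.6,0],[0,0,0],1],[[3,0.6,0],[0,0,0],1],[[3,0.7,0],[0,0,0],1],[[3,0.8,0],[0,0,0],1],[[3,1,0],[0,0,0],1],[[3,1,0],[0,0,0],1],[[0,0,0],[0,0,0],1]]'
cat >> ang.py <<'E'
def look():
    t=vision.get_image("top");d=vision.get_image("side");th=np.arange(20,75,1)
    q=prof(t,th);w=[cv2.getRectSubPix(d,(3,3),tuple(map(float,proj("side",pin(a,.147))[0]))).reshape(-1,3).mean(0) for a in th];w=np.array(w)
    print("top",th[np.argmax(q[:,2]-q[:,0])],max(q[:,2]-q[:,0]),"side",th[np.argmax(w[:,2]-w[:,0])],max(w[:,2]-w[:,0]))
E
python3 -c "from ang import *;look()"
```

```text
clock: 37.38
position: [0.4626, -0.1138, 0.085]
ee_rot: [0.0, 0.731, 0.683, -0.0]
contact_force: [-0.2, -0.1, 0.4]
width: -0.0
gripper_force: 0.0
top 61 111.8888888888889 side 59 120.33333333333333
```

It has snapped to 60°. I retreat and confirm.

```bash
python3 -m handwheel '[[[-10,-8,0],[0,0,0],1],[[-5,-10,-15],[0,0,0],1],[[0,0,-40],[0,0,0],1],[[0,0,-40],[0,0,0],1],[[-40,0,0],[0,0,0],1],[[-50,0,0],[0,0,0],1],[[-50,0,0],[0,0,0],1],[[-50,0,0],[0,0,0],1],[[-40,0,0],[0,0,0],1],[[0,0,0],[0,0,0],1],[[0,0,0],[0,0,0],1],[[0,0,0],[0,0,0],1],[[0,0,0],[0,0,0],1]]'
python3 - <<'E'
from ang import *
look()
t=vision.get_image("top");d=vision.get_image("side")
# height of the loaded jar's top: white C on green cap, against projections for seated / raised
b=f-np.pi/3;P=[[x+.08*np.cos(b),y+.08*np.sin(b),z] for z in(.140,.145,.150)]
print(proj("top",P),proj("side",P))
for n,im in(("top",t),("side",d)):
    u,v=proj(n,P[1])[0].astype(int);R0=im[v-14:v+30,u-14:u+15]
    h=cv2.cvtColor(R0,cv2.COLOR_BGR2HSV);m=cv2.inRange(h,(45,90,30),(80,255,255))
    k,l,st,c=cv2.connectedComponentsWithStats(m);j=1+np.argmax(st[1:,4]);print(n,st[j][:4]+[u-14,v-14,0,0],c[j]+[u-14,v-14])
cv2.imwrite("pics/fin_top.png",t);cv2.imwrite("pics/fin_side.png",d)
E
```

```text
clock: 39.1
position: [0.4278, -0.3562, 0.1804]
ee_rot: [0.0, 0.731, 0.683, 0.0]
contact_force: [-0.0, -0.1, 0.4]
width: 0.0001
gripper_force: 0.0
top 60 112.33333333333334 side 52 144.11111111111111
[[301.53425019 192.37574644]
 [301.56324134 191.28836232]
 [301.59238855 190.19512466]] [[264.7345973  189.05602669]
 [264.68915229 187.77465763]
 [264.64351434 186.48784861]]
top [294 186  15  15] [300.99315068 193.80136986]
side [258 185  14  12] [264.36538462 191.56730769]
```

The knob and the loaded jar both appear where the 60° notch puts them, the jar is upright at its seated height, and the arm is clear.

```bash
python3 -c "
from rig import manip; print(manip.sign_off())"
```

```text
the job is handed in; nothing more can be done
None
```

The job is handed in: the jar was pressed home at about 20 N, re-pressed after release at 20.7 N with no sign of having lifted, and the rack rests one click clockwise (60°). My first grasp closed on top of the cap (about 32 N) and tilted the jar briefly, and the click took two pushes of the pin because the rack stuck at about 35°.

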